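# Open the padlock for locking up the stock case

### The arm

A 6-joint arm with a two-finger parallel gripper is mounted at the origin on the work surface. World frame = base frame: x ahead of the robot, y to its left, z up, the work surface at z = 0. Lengths are in m, angles in rad, forces in N, time in s.
With the tool pointing down it reaches from about 0.35 to 0.975 m from the base axis. Payload 4.9 kg.
Tool frame: the origin (TCP) lies midway between the tips of the shut fingers; the grasp point (between the pads) lies 19 mm behind it; z points along the fingers, y is the line along which they close (so a half turn about z gives the same grasp; the last joint's range is limited). The gripper opens to 85 mm and grips with 20 to 120 N. Pads are 22 mm wide; open, the fingers measure 114 mm over their backs; the gripper's body (76 mm by 85 mm) begins 54 mm behind the grasp point. The pads swing forward as they close: fully open they stand 13 mm farther back than shut.
Start: joints at [1.16, 0.053, 1.613, -0, 1.476, -0.119], TCP at [0.18, 0.599, 0.231] pointing down, gripper open.
Joint ranges: [-3.01, 3.01], [-1.01, 2.22], [0.06, 2.58], [-1.02, 4.17], [0.09, 2.62], [-3.14, 3.14]. Speed limits (rad/s): [2.57, 2.57, 3.14, 3.14, 3.14, 3.14].

### API

Orientations are given as a rotation vector (axis times angle).
In Python, from rig import arm gives the robot as it stands.
- The arm moves only by the tool move_arm, never from a script. Its argument "targets" is a list of rows, each a list of 3 entries, a list of its own where there are three numbers: the opening, from 0 (shut) to 1 (fully open), then the shift along the world's x, y, z in cm, then the turn about the world's z in rad. In form: [[jaw, [dx, dy, dz], yaw], ...]. A call has exactly 8 rows; each row is the pose to reach, as a shift and turn from the pose commanded when the call began; what a row does not reach only later rows make up. A row lasts 1/10 s, in which the tool goes at most 50 mm and 8.59 degrees, less where a joint would pass 70% of its speed; a pose out of reach is approached as far as the arm can. A call with a gripper value outside its range is refused whole. The fingers move at their own pace and stop on an object; the grip force is fixed at half the most. Time passes only in rows, so rows that repeat a pose let the fingers close, or fill a call up. It gives the time, the measured TCP pose, the force, the opening and the grip force at its end, in the units of the state.
- arm.observe(): the state, without advancing time (a new reading comes with each control period).
- arm.get_image(name): name is "side" or "top"; returns (picture, depth): 420x560x3 uint8, red, green, blue; 420x560 float32, m along the optical axis (not along the pixel's ray), 0 where there is no reading.
- arm.camera_params(name): a dict with "K" (3x3 intrinsics, pixels), "R" (3x3) and "t" (3): a world point X has camera coordinates R X + t. Camera axes: x right, y down, z forward; pixel columns grow to the right and rows downward; lengths in m; the calibration is good to about 2 mm. A picture is of the moment at which its call begins. camera_params takes no time and is no camera call.
- arm.sign_off(): hands the job in; it is judged then, once.
The state is a dict: "time": time; "joints": joint angles; "qd": joint speeds; "effort": joint torques, N m; "position": TCP position; "tool_rot": TCP orientation; "contact_force": force on the tool from outside, world axes, zero at the start; "torque": the same for the moment, N m; "finger_gap": finger opening in m; "gripper_force": force on a finger pad.
Only numpy, scipy, OpenCV 4.12 (cv2) and the standard library are available. Lean on these libraries where they do the work, as an engineer would, in place of code of your own. Each camera call takes 0.05 s, during which the arm holds its last target. There are 200 camera calls.

### The job

Lock-up time at the jewellery bench: first turn the brass turnbutton on the stock case a quarter turn so that it lies square across the edge of the lid, then turn the padlock's dial until it clicks into the notch where its pointer faces the shackle, and pull the shackle fully out. Then lift the open padlock out of its block and hold it up, still open and clear of everything, right above the steel staple on the case's ledge; finish while holding it there, and leave the other things on the bench alone.

Things in the scene. Friction and masses are not known exactly. Their poses are not given: they have to be found in the camera images.
- case: Wooden stock case with a pale lid, fixed to the bench, 180 x 200 mm; ledge top 52 mm, lid top 60 mm above the bench. Origin: on the bench under the middle of its front ledge; x points to the back of the case, y left along the ledge, z up. Front face at x = -30 mm, lid's front edge at x = +23 mm. The turnbutton is on the ledge at y = +50 mm, the staple at y = -50 mm.
- turnbutton_grip (a point): Brass turnbutton on the ledge: a bar 66 mm long, 13 mm thick, turning about an upright pin at its middle, underside 63 mm above the bench; a grip fin 40 mm long and 13 mm thick stands on it, top 91 mm above the bench. This point is on the pin's axis, in the fin, 85 mm above the bench; its y axis runs along the bar, its x axis across it.
- turnbutton (a joint): Turn of the turnbutton in rad, clockwise seen from above: 0 = bar along the ledge (case y; lid not held), 1.57 = bar across the lid's edge (case x; stop). It starts between 0 and 0.35, turns stiffly (0.04 N m) and stays where it is left.
- staple_top (a point): Top of the upright steel staple, a hoop of 6 mm rod 30 mm wide on the case's ledge, 85 mm above the bench. Fixed to the case.
- block: Dark wooden block, 76 x 75 mm, fixed to the bench, with a shallow pocket in which the padlock lies: pocket floor 20 mm and pocket rim 27 mm above the bench, pocket 1 mm larger than the lock body all round. Origin: on the bench under the lock body's centre; x points towards the shackle, z up.
- lock_center (a point): Centre of the body of the loose steel padlock (about 0.4 kg). It lies on its back: body 62 mm (x) x 60 mm (y) x 26 mm (z, up), this point 33 mm and the face 46 mm above the bench at the start. x points towards the shackle; a white index line on the face marks that side. The pocket rim covers the lowest 7 mm; above it the sides are free to grip across y (60 mm).
- dial_grip (a point): Black dial on the lock's face: a disc 43 mm wide, top 50 mm above the bench, bearing a grip bar 13 mm thick, 37 mm long and 26 mm high (top 76 mm above the bench), with a wedge and a white line at its pointer end. This point is on the dial's axis in the bar, 71 mm above the bench at the start; x points along the bar to the pointer, y across the bar.
- dial (a joint): Angle in rad of the dial's pointer from the lock's x axis, anticlockwise from above: 0 = pointer at the index line, towards the shackle. Starts between -2.1 and -1.0. Ten clicks a turn (every 0.63 rad, one at 0), into which it snaps when let go; about 0.07 N m to turn past a click. Only at 0 (within about 0.2) is the shackle free; elsewhere it is barred.
- shackle_bow (a point): Middle of the cross bar of the U-shaped shackle, a round 9 mm rod, 83 mm from the lock's centre along the lock's x when shut, 33 mm above the bench at the start. The cross bar runs along the lock's y, 30 mm straight with bent corners; 35 mm clear between the legs, 40 mm clear between cross bar and block; nothing below it down to the bench.
- shackle (a joint): How far the shackle is pulled out along the lock's +x, in m: 0 = shut, 0.018 = fully out (stop). About 2.5 N of friction to slide it; it stays where it is left. It comes freely only with the dial at 0.
- tape: Small yellow roll of tape, 52 mm wide, 28 mm high, between the task's things, loose, to be left alone. Origin: centre of its underside.
- jar: Small glass jar, 36 mm wide, 55 mm high, between the task's things, loose, to be left alone. Origin: centre of its underside.
- mug: White mug, 76 mm wide, 90 mm high, loose, to be left alone. Origin: centre of its underside.
- tin: Orange tin, 80 x 110 x 100 mm high, loose, to be left alone. Origin: centre of its underside.
- pliers: Pliers with red handles, lying, 140 mm long, loose, to be left alone. Origin: centre of its underside at the rivet.
- blower: Grey rubber blower bulb, standing, 58 mm wide, 100 mm high, loose, to be left alone. Origin: centre of its underside.
- tape_roll: Yellow roll of tape, 60 mm wide, 35 mm high, loose, to be left alone. Origin: centre of its underside.
There are look-alikes about, which are no part of the job. Of the things like the part that bears lock_center, leave any that is green or turquoise; of the rest the larger one is meant.

How it is judged:
On the way, in this order (a step that is already met when the one before it is completed fails the run):
1. the turnbutton lies across the lid's edge while the lock is still shut (value of joint turnbutton above 1.3 rad and value of joint shackle below 0.004 m), for 0.2 s.
2. the dial rests in the click that faces the shackle (value of joint dial between -0.2 and 0.2 rad and value of joint turnbutton above 1.3 rad), for 0.2 s.
3. the shackle is pulled out (value of joint shackle above 0.013 m), for 0.2 s.
At the end, for the whole second after the job is handed in: The turnbutton is across the lid (over 1.3 rad), the shackle is out by more than 13 mm, and the padlock is held still in the gripper with its body's centre more than 115 mm above the bench, its centre or its shackle's bow within 60 mm sideways of the staple, touching neither case nor block (value of joint turnbutton above 1.3 rad and value of joint shackle above 0.013 m and height (world z) of lock_center above 0.115 m and contact force between the fingers and lock above 1 N and horizontal distance between any of lock_center, shackle_bow and staple_top below 0.06 m and contact force between lock and case below 0.3 N and contact force between lock and block below 0.3 N and linear speed of lock below 0.05 m/s); the arm keeps its last pose, push and grip.
It fails at once if another thing on the bench is pushed over 30 mm away (distance of any of tape, jar, mug, tin, pliers, blower, tape_roll from where it was at the start of the episode above 0.03 m).
It also fails if it takes over 64 s, if anything falls off the work surface, if the arm or the gripper's body presses on something with over 40 N, if the wrist force passes 120 N, or if a joint passes its speed limit or range.

## Working session

There is one attempt and no reset: what is moved stays moved. The work goes in short steps, Python scripts to look and compute and a tool call to move; the robot and the scene stay as the last step left them, time stands still between calls to the robot, and variables do not carry over. Pictures are saved under pics/ and viewed, at most 10 in all, crops included, and the job is handed in when it is done.

Besides the shell and the picture viewer there is one more tool, called in YAML: its name, and indented under it one key for each argument. move_arm: Moves the arm, as the interface text tells. Its arguments: {"type":"object","properties":{"targets":{"type":"array","items":{"type":"array"}}},"required":["targets"]}

```bash
mkdir -p pics
cat > h.py <<'E'
import numpy as np,cv2
from rig import arm
def snap(n,tag):
    p,d=arm.get_image(n); cv2.imwrite(f'pics/{tag}.png',p[:,:,::-1]); np.savez(f'{tag}_{n}.npz',p=p,d=d); return p,d
def world(n,d,u,v,z=None):
    c=arm.camera_params(n);K,R,t=map(np.array,(c['K'],c['R'],c['t']))
    r=np.linalg.inv(K)@[u,v,1]
    C=-R.T@t; w=R.T@r
    if z is not None: return C+w*(z-C[2])/w[2]
    q=np.median(d[int(v)-1:int(v)+2,int(u)-1:int(u)+2]); return R.T@(r*q-t)
def crop(p,x0,x1,y0,y1,s,tag): cv2.imwrite(f'pics/{tag}.png',cv2.resize(p[y0:y1,x0:x1,::-1],None,fx=s,fy=s,interpolation=cv2.INTER_CUBIC))
E
python3 - <<'E'
from h import *
snap('top','t0');snap('side','s0');print(arm.observe());print(arm.camera_params('top'))
E
```

```text
{'time': 0.1, 'joints': array([ 1.16002047e+00,  5.33026942e-02,  1.61415364e+00,  2.99882999e-05,
        1.47598140e+00, -1.18979204e-01]), 'qd': array([-5.40307231e-04, -4.58452788e-05, -3.93690170e-03, -2.40968825e-04,
       -2.69044478e-04, -1.26109367e-04]), 'effort': array([ 1.19692227e-04, -3.94906461e+01, -3.71363926e+01, -5.77649757e-05,
        3.96544041e-03,  2.52710851e-05]), 'position': array([0.17955136, 0.59807322, 0.23018042]), 'tool_rot': array([-4.56658593e-01, -3.10770717e+00,  2.78444372e-03]), 'contact_force': array([-0.3723972 ,  0.29210892,  0.42808464]), 'torque': array([ 0.02997719,  0.03347443, -0.03675239]), 'gripper_force': 0.0, 'finger_gap': 0.08529620777254017}
{'K': array([[463.19293104,   0.        , 285.34906582],
       [  0.        , 463.19293104, 198.11845645],
       [  0.        ,   0.        ,   1.        ]]), 'R': array([[ 0.01504391, -0.99987043,  0.00572661],
       [-0.98161998, -0.01585858, -0.19018602],
       [ 0.1902522 , -0.00276021, -0.98173137]]), 't': array([-0.01552844,  0.52369833,  1.57041877])}
```

View pics/t0.png

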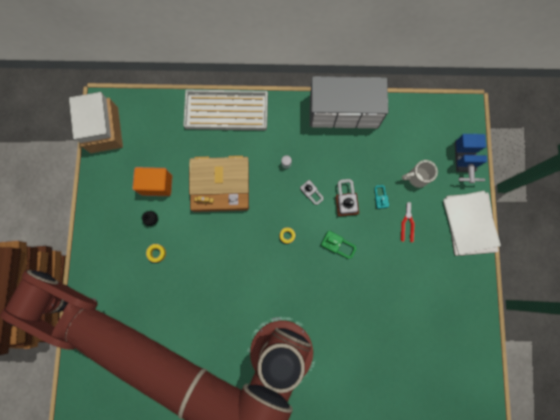

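View pics/s0.png

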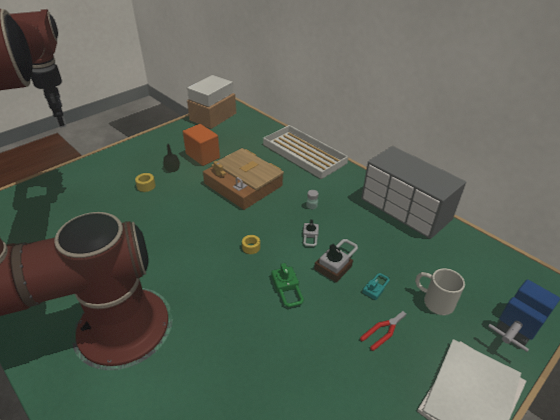

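Four padlock-like things show in the top picture: large steel one in a dark block at (347,198), small steel at (312,191), green at (338,244) and turquoise at (381,196). The one at (347,198) fits: not green or turquoise, and the larger of the rest. The case is at (219,185), with the turnbutton at (203,200) and the staple at (233,199). Enlarging to confirm.

Run:
```python
from h import *
a=np.load('t0_top.npz')['p']
def c(x0,x1,y0,y1,s):return cv2.resize(a[y0:y1,x0:x1,::-1],None,fx=s,fy=s,interpolation=cv2.INTER_CUBIC)
cv2.imwrite('pics/c0.png',np.hstack([c(180,255,150,220,5.3333),c(315,390,165,235,5.3333)]))
```

```text
(no output)
```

View pics/c0.png

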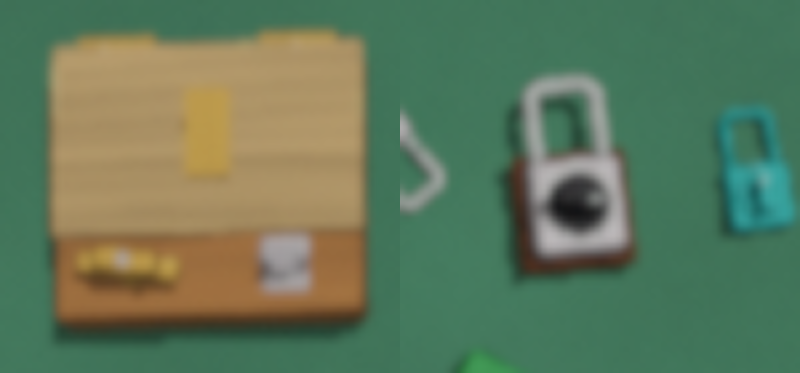

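Run:
```python
from h import *
d=np.load('t0_top.npz')['d']
L=lambda x,y:(180+x/5.3333,150+y/5.3333)
R=lambda x,y:(315+(x-400)/5.3333,165+y/5.3333)
np.set_printoptions(precision=4,suppress=True)
for n,p,z in [('tb L',L(80,263),.072),('tb R',L(177,268),.072),('tb mid',L(127,263),.08),('staple',L(285,262),.075),('case FL',L(57,322),.052),('case FR',L(366,320),.052),('lidFL',L(52,236),.06),('lidFR',L(364,234),.06),
 ('lk TL',R(528,157),.046),('lk TR',R(620,152),.046),('lk BR',R(630,250),.046),('lk BL',R(537,257),.046),('bow',R(562,83),.033),('dialdisc',R(579,203),.05),('tip',R(602,197),.076),('jar',(286,161),.05),('smalllock',(312,191),.02),('tape',(288,236),.02)]:
    print(n,world('top',d,*p,z),world('top',d,*p))
```

```text
tb L [0.5105 0.3039 0.072 ] [0.5107 0.3042 0.0707]
tb R [0.5082 0.2412 0.072 ] [0.5089 0.2418 0.0679]
tb mid [0.5094 0.2722 0.08  ] [0.507  0.2699 0.093 ]
staple [0.5127 0.1713 0.075 ] [0.5108 0.1702 0.0848]
case FL [0.4749 0.3207 0.052 ] [0.4833 0.3313 0.0002]
case FR [0.4794 0.1197 0.052 ] [0.4877 0.1235 0.0021]
lidFL [0.5303 0.3254 0.06  ] [ 0.5426  0.3383 -0.0018]
lidFR [0.535  0.1221 0.06  ] [0.541  0.1244 0.0303]
lk TL [ 0.5409 -0.1958  0.046 ] [ 0.5437 -0.1975  0.0324]
lk TR [ 0.5453 -0.2566  0.046 ] [ 0.5537 -0.263   0.0053]
lk BR [ 0.4799 -0.2622  0.046 ] [ 0.4833 -0.2655  0.0255]
lk BL [ 0.4743 -0.2012  0.046 ] [ 0.4773 -0.2036  0.0272]
bow [ 0.5944 -0.2205  0.033 ] [ 0.5935 -0.22    0.0369]
dialdisc [ 0.5099 -0.2285  0.05  ] [ 0.5055 -0.2252  0.0736]
tip [ 0.5093 -0.2397  0.076 ] [ 0.5098 -0.2402  0.0729]
jar [ 0.6584 -0.0077  0.05  ] [ 0.6571 -0.0076  0.0546]
smalllock [ 0.5572 -0.1024  0.02  ] [ 0.5576 -0.1025  0.0181]
tape [ 0.3945 -0.0188  0.02  ] [ 0.3965 -0.019   0.0018]
```

The crop confirms it: large steel padlock in a dark block, with the dial pointing right at about (605,197) in the crop and the bow at (562,83). The turnbutton lies nearly along the ledge at crop (80–177,265), and the staple is at (285,262). Refining the fin and dial bar from depth.

```bash
cat >> h.py <<'E'
def cloud(n,d,c,r,z0,z1):
    q=arm.camera_params(n);K,R,t=map(np.array,(q['K'],q['R'],q['t']))
    v,u=np.nonzero(d>0); P=((np.linalg.inv(K)@np.stack([u,v,u*0+1]))*d[v,u]).T
    P=(P-t)@R
    m=(np.hypot(*(P[:,:2]-c).T)<r)&(P[:,2]>z0)&(P[:,2]<z1); return P[m]
def bar(P):
    X=P[:,:2]; (c,s,a)=cv2.minAreaRect(X.astype('f4')*1000); w,V=np.linalg.eigh(np.cov((X-X.mean(0)).T)); e=V[:,1]
    print(len(P),'mean',P.mean(0).round(4),'yaw',np.arctan2(e[1],e[0]).round(3),'or -pi',(np.arctan2(e[1],e[0])-np.sign(e[1])*np.pi).round(3),'rect',np.round(c),np.round(s),'zmax',P[:,2].max().round(4))
E
python3 - <<'E'
from h import *
for n,f in (('top','t0_top'),('side','s0_side')):
    d=np.load(f+'.npz')['d']
    for nm,c,r,z0,z1 in [('tb',(.507,.271),.045,.066,.2),('fin',(.507,.271),.045,.083,.2),('dial',(.51,-.229),.03,.06,.2),('lock',(.51,-.229),.06,.04,.049),('staple',(.508,.171),.03,.075,.2)]:
        P=cloud(n,d,np.array(c),r,z0,z1)
        print(n,nm,end=' '); bar(P) if len(P)>4 else print('few')
E
```

```text
top tb 89 mean [0.5098 0.2709 0.0821] yaw 1.495 or -pi -1.646 rect [513. 276.] [51. 61.] zmax 0.0979
top fin 49 mean [0.5089 0.2738 0.0903] yaw 1.442 or -pi -1.699 rect [510. 275.] [40. 14.] zmax 0.0979
top dial 47 mean [ 0.5093 -0.2246  0.075 ] yaw 1.378 or -pi -1.764 rect [ 510. -227.] [36. 16.] zmax 0.083
top lock 170 mean [ 0.5099 -0.2264  0.0452] yaw -3.074 or -pi 0.067 rect [ 521. -226.] [85. 60.] zmax 0.049
top staple 16 mean [0.5133 0.1737 0.0831] yaw 1.557 or -pi -1.585 rect [513. 174.] [ 6. 24.] zmax 0.0896
side tb 106 mean [0.5046 0.2721 0.0814] yaw 1.536 or -pi -1.606 rect [520. 277.] [70. 42.] zmax 0.097
side fin 47 mean [0.505  0.2731 0.0906] yaw 1.518 or -pi -1.624 rect [507. 277.] [46. 14.] zmax 0.097
side dial 94 mean [ 0.5053 -0.224   0.0724] yaw 1.377 or -pi -1.765 rect [ 507. -223.] [36. 14.] zmax 0.0814
side lock 203 mean [ 0.4996 -0.2322  0.0457] yaw 2.629 or -pi -0.513 rect [ 520. -224.] [92. 59.] zmax 0.049
side staple 18 mean [0.511  0.1754 0.0829] yaw 1.597 or -pi -1.545 rect [511. 177.] [ 6. 29.] zmax 0.089
```

move_arm:
  targets:
    - [1,[4,-4,0],-0.15]
    - [1,[8,-8,0],-0.3]
    - [1,[12,-12,-1],-0.45]
    - [1,[16,-16,-2],-0.6]
    - [1,[20,-20,-3],-0.75]
    - [1,[24,-24,-4],-0.9]
    - [1,[28,-28,-5],-1.05]
    - [1,[32.7,-32.7,-6],-1.2]

```text
time: 0.9
position: [0.4605, 0.3168, 0.1812]
tool_rot: [-2.139, -2.301, 0.001]
contact_force: [0.5, 0.6, -0.2]
finger_gap: 0.0855
gripper_force: 0.0
```

move_arm:
  targets:
    - [1,[2,-2,-1],-0.08]
    - [1,[4.5,-4.4,-2],-0.16]
    - [1,[4.5,-4.4,-3],-0.16]
    - [1,[4.5,-4.4,-4],-0.16]
    - [1,[4.5,-4.4,-5],-0.16]
    - [1,[4.5,-4.4,-5],-0.16]
    - [1,[4.5,-4.4,-5],-0.16]
    - [1,[4.5,-4.4,-5],-0.16]

```text
time: 1.7
position: [0.5047, 0.2753, 0.1328]
tool_rot: [2.308, 2.131, 0.002]
contact_force: [0.6, 0.5, 0.5]
finger_gap: 0.0853
gripper_force: 0.0
```

```bash
cat >> h.py <<'E'
def st():
    o=arm.observe(); n=o['tool_rot']; a=np.arctan2(n[1],n[0])
    psi=(2*a-np.pi/2+np.pi)%(2*np.pi)-np.pi
    print('t',o['time'],'pos',o['position'].round(4),'psi',psi.round(3),'F',o['contact_force'].round(1),'M',o['torque'].round(2),'gap',round(o['finger_gap'],4),'gf',o['gripper_force'],'q6',o['joints'][5].round(2))
E
python3 -c "
from h import *
st()"
```

```text
t 1.7 pos [0.5047 0.2753 0.1328] psi -0.08 F [0.6 0.5 0.5] M [0.   0.   0.04] gap 0.0853 gf 0.0 q6 0.45
```

move_arm:
  targets:
    - [0.7,[0.3,-0.3,-2],0]
    - [0.7,[0.3,-0.3,-4],0]
    - [0.7,[0.3,-0.3,-5.5],0]
    - [0.7,[0.3,-0.3,-6.5],0]
    - [0.7,[0.3,-0.3,-6.6],0]
    - [0.4,[0.3,-0.3,-6.6],0]
    - [0,[0.3,-0.3,-6.6],0]
    - [0,[0.3,-0.3,-6.6],0]

```text
time: 2.5
position: [0.5085, 0.2719, 0.0671]
tool_rot: [2.309, 2.129, 0.003]
contact_force: [-0.3, 0.5, 0.2]
finger_gap: 0.0167
gripper_force: 0.0
```

move_arm:
  targets:
    - [0,[0,0,0],0]
    - [0,[0,0,0],0]
    - [0,[0,0,0],0]
    - [0,[0,0,0],0]
    - [0,[0,0,0],-0.05]
    - [0,[0,0,0],-0.1]
    - [0,[0,0,0],-0.2]
    - [0,[0,0,0],-0.3]

```text
time: 3.3
position: [0.508, 0.2722, 0.0674]
tool_rot: [-2.605, -1.755, -0.001]
contact_force: [-0.3, 0.3, 7.4]
finger_gap: 0.0118
gripper_force: 62.2
```

```bash
python3 -c "
from h import *
st()"
```

```text
t 3.3 pos [0.508  0.2722 0.0674] psi -0.385 F [-0.3  0.3  7.4] M [0.08 0.14 0.04] gap 0.0118 gf 62.197640030644834 q6 0.75
```

move_arm:
  targets:
    - [0,[0,0,0],-0.14]
    - [0,[0,0,0],-0.28]
    - [0,[0,0,0],-0.42]
    - [0,[0,0,0],-0.56]
    - [0,[0,0,0],-0.7]
    - [0,[0,0,0],-0.84]
    - [0,[0,0,0],-0.98]
    - [0,[0,0,0],-1.12]

```text
time: 4.1
position: [0.5052, 0.276, 0.0673]
tool_rot: [-3.131, -0.1, 0.008]
contact_force: [-9.5, 14.2, 10.3]
finger_gap: 0.012
gripper_force: 62.4
```

move_arm:
  targets:
    - [0,[0,0,0],0]
    - [0,[0,0,0],0]
    - [0.4,[0,0,0],0]
    - [0.4,[0,0,0],0]
    - [0.4,[0,0,0],0]
    - [0.4,[0,0,2],0]
    - [0.4,[0,0,5],0]
    - [0.4,[0,0,9],0]

```text
time: 4.9
position: [0.5059, 0.2704, 0.154]
tool_rot: [3.138, 0.108, -0.01]
contact_force: [1.1, 0.1, -0.2]
finger_gap: 0.0341
gripper_force: 0.0
```

```bash
python3 -c "
from h import *
st()"
```

```text
t 4.9 pos [0.5059 0.2704 0.154 ] psi -1.502 F [ 1.1  0.1 -0.2] M [ 0.05 -0.02  0.01] gap 0.0341 gf 0.0 q6 1.86
```

move_arm:
  targets:
    - [0.6,[0,-4.5,0],0.14]
    - [0.6,[0,-9,0],0.28]
    - [0.6,[0,-13.5,0],0.42]
    - [0.6,[0,-18,0],0.56]
    - [0.6,[0,-22.5,0],0.7]
    - [0.6,[0,-27,0],0.84]
    - [0.6,[0,-31.5,0],0.98]
    - [0.6,[0,-36,0],1.12]

```text
time: 5.7
position: [0.5071, -0.0841, 0.1556]
tool_rot: [-2.625, -1.725, 0.001]
contact_force: [0.5, 0.0, 0.4]
finger_gap: 0.0514
gripper_force: 0.0
```

Run:
```python
from h import *
st()
p,d=snap('top','t1'); q,e=snap('side','s1')
f=lambda a,x0,x1,y0,y1:cv2.resize(a[y0:y1,x0:x1,::-1],(400,373),interpolation=cv2.INTER_CUBIC)
cv2.imwrite('pics/c1.png',np.hstack([f(p,180,255,150,220),f(p,315,390,165,235)]))
for n,dd in (('top',d),('side',e)):
    for c,r,z0,z1 in [((.507,.271),.045,.083,.2),((.509,-.226),.03,.06,.09)]:
        P=cloud(n,dd,np.array(c),r,z0,z1); bar(P) if len(P)>5 else print('few')
```

```text
t 5.7 pos [ 0.5071 -0.0841  0.1556] psi -0.408 F [0.5 0.  0.4] M [-0.01  0.03 -0.04] gap 0.0514 gf 0.0 q6 0.1
51 mean [0.5097 0.2743 0.0897] yaw -3.092 or -pi 0.05 rect [511. 274.] [39. 14.] zmax 0.1019
46 mean [ 0.5096 -0.2246  0.0738] yaw 1.366 or -pi -1.775 rect [ 510. -227.] [36. 14.] zmax 0.085
51 mean [0.5053 0.2756 0.0901] yaw -3.09 or -pi 0.051 rect [506. 276.] [39. 16.] zmax 0.0957
93 mean [ 0.5053 -0.2241  0.0729] yaw 1.389 or -pi -1.753 rect [ 507. -225.] [37. 16.] zmax 0.082
```

View pics/c1.png

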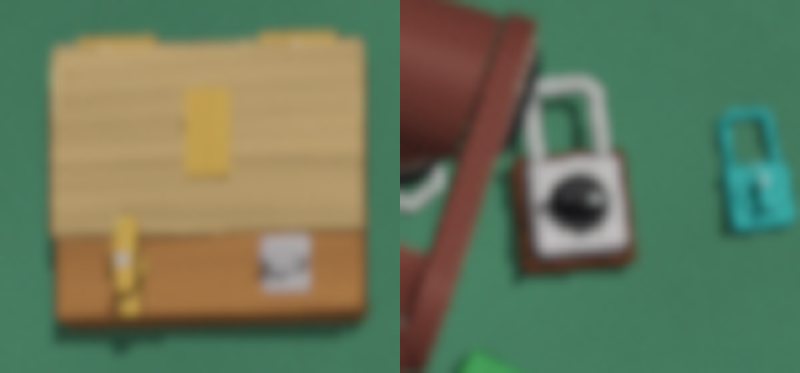

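The bar now lies across the lid edge (crop (125,220)–(128,310)). The dial's white pointer mark is on the right at crop (597,197), so the dial is at about -1.85.

move_arm:
  targets:
    - [0.6,[0,-4.5,0],0.1]
    - [0.6,[0,-9,0],0.19]
    - [0.6,[0,-13.7,0],0.19]
    - [0.6,[0,-13.7,-1],0.19]
    - [0.6,[0,-13.7,-3],0.19]
    - [0.6,[0,-13.7,-5],0.19]
    - [0.6,[0,-13.7,-5],0.19]
    - [0.6,[0,-13.7,-5],0.19]

```text
time: 6.6
position: [0.5076, -0.218, 0.1054]
tool_rot: [-2.453, -1.96, 0.001]
contact_force: [0.4, 0.5, 0.5]
finger_gap: 0.0514
gripper_force: 0.0
```

```bash
python3 -c "
from h import *
st()"
```

```text
t 6.6 pos [ 0.5076 -0.218   0.1054] psi -0.222 F [0.4 0.5 0.5] M [-0.02  0.01  0.05] gap 0.0514 gf 0.0 q6 -0.32
```

Fine-tune sideways by -8 mm, descend 5 cm to TCP 0.055, then grip.

move_arm:
  targets:
    - [0.6,[0,-0.8,0],0.03]
    - [0.6,[0,-0.8,-2],0.03]
    - [0.6,[0,-0.8,-4],0.03]
    - [0.6,[0,-0.8,-5],0.03]
    - [0.6,[0,-0.8,-5.1],0.03]
    - [0.3,[0,-0.8,-5.1],0.03]
    - [0,[0,-0.8,-5.1],0.03]
    - [0,[0,-0.8,-5.1],0.03]

```text
time: 7.4
position: [0.5092, -0.2277, 0.0568]
tool_rot: [2.423, 1.996, 0.002]
contact_force: [1.2, 0.0, 1.0]
finger_gap: 0.0116
gripper_force: 61.6
```

move_arm:
  targets:
    - [0,[0,0,0],0]
    - [0,[0,0,0],0]
    - [0,[0,0,0],0]
    - [0,[0,0,0],0.05]
    - [0,[0,0,0],0.12]
    - [0,[0,0,0],0.24]
    - [0,[0,0,0],0.36]
    - [0,[0,0,0],0.48]

```text
time: 8.2
position: [0.5101, -0.2278, 0.0567]
tool_rot: [1.872, 2.517, 0.003]
contact_force: [4.6, -0.4, 3.4]
finger_gap: 0.0116
gripper_force: 62.2
```

```bash
python3 -c "
from h import *
st()"
```

```text
t 8.2 pos [ 0.5101 -0.2278  0.0567] psi 0.292 F [ 4.6 -0.4  3.4] M [ 0.12 -0.7   0.03] gap 0.0116 gf 62.162990514189005 q6 -0.85
```

move_arm:
  targets:
    - [0,[0,0,0],0.14]
    - [0,[0,0,0],0.28]
    - [0,[0,0,0],0.42]
    - [0,[0,0,0],0.56]
    - [0,[0,0,0],0.7]
    - [0,[0,0,0],0.84]
    - [0,[0,0,0],0.98]
    - [0,[0,0,0],1.12]

```text
time: 9.0
position: [0.5112, -0.2264, 0.0569]
tool_rot: [0.248, 3.124, 0.003]
contact_force: [8.3, 5.6, 3.9]
finger_gap: 0.0116
gripper_force: 62.1
```

move_arm:
  targets:
    - [0,[0,0,0],0.12]
    - [0,[0,0,0],0.26]
    - [0,[0,0,0],0.26]
    - [0,[0,0,0],0.26]
    - [0.4,[0,0,0],0.26]
    - [0.4,[0,0,0],0.26]
    - [0.4,[0,0,0],0.26]
    - [0.4,[0,0,2],0.26]

```text
time: 9.8
position: [0.5051, -0.2259, 0.0715]
tool_rot: [0.151, -3.131, -0.006]
contact_force: [-1.6, -0.0, 0.6]
finger_gap: 0.0346
gripper_force: 0.0
```

move_arm:
  targets:
    - [0.4,[0,0,2],0]
    - [0.4,[0,0,5],-0.14]
    - [0.4,[0,0,8],-0.28]
    - [0.4,[-2,4,8],-0.42]
    - [0.4,[-4,8,8],-0.56]
    - [0.4,[-4,12,8],-0.7]
    - [0.4,[-4,14,8],-0.84]
    - [0.4,[-4,14,8],-0.98]

```text
time: 10.6
position: [0.4672, -0.085, 0.1545]
tool_rot: [-1.347, -2.837, -0.0]
contact_force: [0.0, -0.8, -1.0]
finger_gap: 0.0342
gripper_force: 0.0
```

Run:
```python
from h import *
st()
p,d=snap('top','t2'); q,e=snap('side','s2')
f=lambda a,x0,x1,y0,y1:cv2.resize(a[y0:y1,x0:x1,::-1],(400,373),interpolation=cv2.INTER_CUBIC)
cv2.imwrite('pics/c2.png',np.hstack([f(p,315,390,165,235),f(q,300,375,225,295)]))
for n,dd in (('top',d),('side',e)):
    P=cloud(n,dd,np.array((.509,-.227)),.03,.06,.09); bar(P) if len(P)>5 else print('few')
```

```text
t 10.6 pos [ 0.4672 -0.085   0.1545] psi 0.684 F [ 0.  -0.8 -1. ] M [-0.07 -0.02  0.  ] gap 0.0342 gf 0.0 q6 -1.02
43 mean [ 0.5073 -0.2271  0.0755] yaw -3.044 or -pi 0.097 rect [ 509. -228.] [35. 14.] zmax 0.0847
85 mean [ 0.5013 -0.2272  0.0734] yaw -3.067 or -pi 0.074 rect [ 505. -225.] [37. 15.] zmax 0.0817
```

View pics/c2.png

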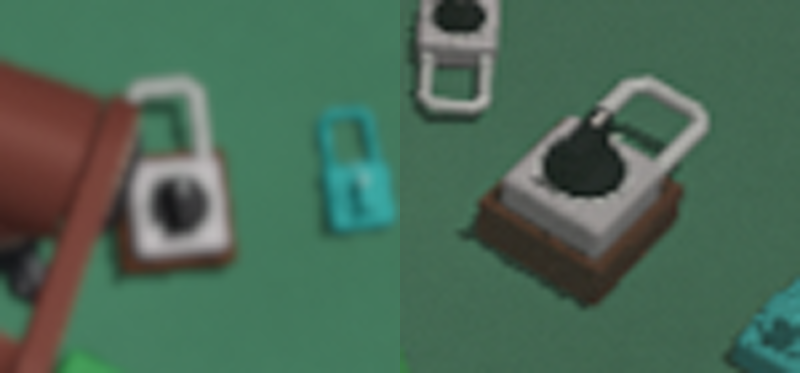

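The dial pointer's white line, at (600,115) in the side crop, now faces the shackle; bar yaw is 0.09, same as the lock. Next the bow, at about (0.591,-0.220).

move_arm:
  targets:
    - [0.4,[3,-3.2,0],-0.14]
    - [0.4,[6,-6.5,0],-0.28]
    - [0.4,[9,-9.8,0],-0.42]
    - [0.4,[12.4,-13.2,0],-0.56]
    - [0.4,[12.4,-13.2,-2],-0.59]
    - [0.4,[12.4,-13.2,-5],-0.59]
    - [0.4,[12.4,-13.2,-7],-0.59]
    - [0.4,[12.4,-13.2,-7],-0.59]

```text
time: 11.5
position: [0.589, -0.2187, 0.0802]
tool_rot: [-2.104, -2.322, 0.004]
contact_force: [-0.3, 0.0, -0.3]
finger_gap: 0.0344
gripper_force: 0.0
```

Run:
```python
from h import *
st()
d=np.load('t2_top.npz')['d'];e=np.load('s2_side.npz')['d']
for n,dd in (('top',d),('side',e)):
    P=cloud(n,dd,np.array((.591,-.219)),.025,.02,.06)
    x=P[P[:,0]>P[:,0].max()-.012]; bar(x)
    print(P.min(0),P.max(0))
```

```text
t 11.5 pos [ 0.589  -0.2187  0.0802] psi 0.099 F [-0.3  0.  -0.3] M [ 0.02 -0.   -0.02] gap 0.0344 gf 0.0 q6 -0.57
33 mean [ 0.5913 -0.2225  0.035 ] yaw 1.611 or -pi -1.53 rect [ 592. -221.] [46. 10.] zmax 0.0453
[ 0.5762067  -0.24329447  0.02798533] [ 0.59701351 -0.19717433  0.04534404]
48 mean [ 0.5871 -0.2187  0.0372] yaw 1.595 or -pi -1.547 rect [ 589. -220.] [12. 44.] zmax 0.0426
[ 0.57700528 -0.24226951  0.02777955] [ 0.59447249 -0.19682363  0.04442863]
```

move_arm:
  targets:
    - [0.4,[0.2,-0.1,-1.5],0]
    - [0.4,[0.2,-0.1,-3],0]
    - [0.4,[0.2,-0.1,-4.5],0]
    - [0.4,[0.2,-0.1,-6],0]
    - [0.4,[0.2,-0.1,-6.4],0]
    - [0.2,[0.2,-0.1,-6.4],0]
    - [0,[0.2,-0.1,-6.4],0]
    - [0,[0.2,-0.1,-6.4],0]

```text
time: 12.3
position: [0.5941, -0.2204, 0.0214]
tool_rot: [2.11, 2.327, -0.0]
contact_force: [-0.3, -0.3, -2.2]
finger_gap: 0.0064
gripper_force: 58.2
```

move_arm:
  targets:
    - [0,[0,0,0],0]
    - [0,[0,0,0],0]
    - [0,[0,0,0],0]
    - [0,[0.2,0,0],0]
    - [0,[0.4,0,0],0]
    - [0,[0.6,0.1,0],0]
    - [0,[0.8,0.1,0],0]
    - [0,[0.8,0.1,0],0]

```text
time: 13.1
position: [0.6025, -0.2191, 0.0212]
tool_rot: [2.11, 2.327, 0.001]
contact_force: [-1.2, -0.5, 0.8]
finger_gap: 0.007
gripper_force: 58.4
```

```bash
python3 -c "
from h import *
st()"
```

```text
t 13.1 pos [ 0.6025 -0.2191  0.0212] psi 0.098 F [-1.2 -0.5  0.8] M [-0.03  0.23  0.1 ] gap 0.007 gf 58.43166992068291 q6 -0.56
```

move_arm:
  targets:
    - [0,[0.2,0,0],0]
    - [0,[0.4,0,0],0]
    - [0,[0.6,0.1,0],0]
    - [0,[0.8,0.1,0],0]
    - [0,[1.0,0.1,0],0]
    - [0,[1.2,0.1,0],0]
    - [0,[1.2,0.1,0],0]
    - [0,[1.2,0.1,0],0]

```text
time: 13.9
position: [0.6127, -0.2179, 0.0203]
tool_rot: [-2.108, -2.325, 0.003]
contact_force: [-5.2, 0.3, 1.1]
finger_gap: 0.0064
gripper_force: 58.7
```

```bash
python3 -c "
from h import *
st()"
```

```text
t 13.9 pos [ 0.6127 -0.2179  0.0203] psi 0.098 F [-5.2  0.3  1.1] M [-0.    0.93  0.09] gap 0.0064 gf 58.69777847081423 q6 -0.55
```

move_arm:
  targets:
    - [0.4,[0,0,0],0]
    - [0.4,[0,0,0],0]
    - [0.4,[0,0,0],0]
    - [0.4,[0,0,1],0]
    - [0.4,[0,0,4],0]
    - [0.5,[0,0,8],0.1]
    - [0.6,[0,0,12],0.24]
    - [0.7,[-3,4,12],0.38]

```text
time: 14.7
position: [0.5908, -0.1831, 0.1517]
tool_rot: [1.62, 2.669, 0.003]
contact_force: [1.4, 0.0, 0.8]
finger_gap: 0.0596
gripper_force: 0.0
```

move_arm:
  targets:
    - [1,[-4,4,0],0.14]
    - [1,[-7,8,0],0.28]
    - [1,[-11,11,0],0.42]
    - [1,[-11,11,0],0.56]
    - [1,[-11,11,0],0.7]
    - [1,[-11,11,0],0.84]
    - [1,[-11,11,0],0.98]
    - [1,[-11,11,0],1.12]

```text
time: 15.5
position: [0.4745, -0.0681, 0.1422]
tool_rot: [-0.051, 3.139, -0.001]
contact_force: [-0.8, -0.3, -0.1]
finger_gap: 0.0855
gripper_force: 0.0
```

Run:
```python
from h import *
st()
p,d=snap('top','t3'); q,e=snap('side','s3')
f=lambda a,x0,x1,y0,y1:cv2.resize(a[y0:y1,x0:x1,::-1],(400,373),interpolation=cv2.INTER_CUBIC)
cv2.imwrite('pics/c3.png',np.hstack([f(p,315,390,165,235),f(q,300,375,225,295)]))
for n,dd in (('top',d),('side',e)):
    P=cloud(n,dd,np.array((.61,-.219)),.025,.02,.06)
    x=P[P[:,0]>P[:,0].max()-.012]; bar(x)
    P=cloud(n,dd,np.array((.509,-.227)),.03,.06,.09); bar(P) if len(P)>5 else print('few')
    P=cloud(n,dd,np.array((.509,-.227)),.042,.038,.049); bar(P)
```

```text
t 15.5 pos [ 0.4745 -0.0681  0.1422] psi 1.603 F [-0.8 -0.3 -0.1] M [-0.    0.01  0.02] gap 0.0855 gf 0.0 q6 -1.9
36 mean [ 0.6099 -0.2176  0.0364] yaw 1.619 or -pi -1.523 rect [ 609. -219.] [44. 12.] zmax 0.0454
42 mean [ 0.5082 -0.2272  0.0739] yaw -3.05 or -pi 0.092 rect [ 509. -228.] [33. 13.] zmax 0.0831
164 mean [ 0.5109 -0.2255  0.0445] yaw -2.813 or -pi 0.328 rect [ 511. -228.] [61. 61.] zmax 0.0489
40 mean [ 0.6081 -0.217   0.0372] yaw 1.598 or -pi -1.544 rect [ 610. -216.] [41. 11.] zmax 0.0412
91 mean [ 0.5033 -0.2269  0.073 ] yaw -3.093 or -pi 0.049 rect [ 506. -225.] [37. 15.] zmax 0.081
209 mean [ 0.499  -0.2327  0.0453] yaw 2.507 or -pi -0.635 rect [ 510. -226.] [69. 59.] zmax 0.0489
```

View pics/c3.png

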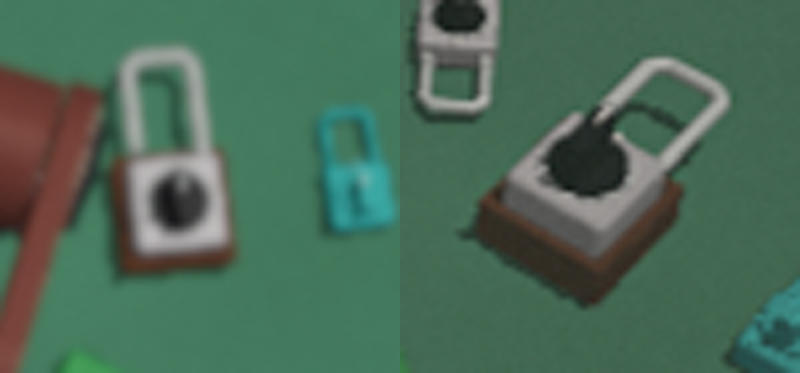

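The shackle is out: the bow moved from (562,83) to crop (160,55), about 18 mm. The pointer still faces it. Next the lock body at (0.510,-0.227), psi 1.66.

move_arm:
  targets:
    - [1,[1,-4,0],0.06]
    - [1,[2,-8,0],0.06]
    - [1,[3,-12,0],0.06]
    - [1,[3.5,-15.8,0],0.06]
    - [1,[3.5,-15.8,-1],0.06]
    - [1,[3.5,-15.8,-3],0.06]
    - [1,[3.5,-15.8,-5],0.06]
    - [1,[3.5,-15.8,-5],0.06]

```text
time: 16.4
position: [0.5068, -0.2243, 0.0877]
tool_rot: [0.133, -3.134, -0.006]
contact_force: [-0.9, 0.3, 0.1]
finger_gap: 0.085
gripper_force: 0.0
```

```bash
python3 -c "
from h import *
st()"
```

```text
t 16.4 pos [ 0.5068 -0.2243  0.0877] psi 1.655 F [-0.9  0.3  0.1] M [ 0.02  0.03 -0.01] gap 0.085 gf 0.0 q6 -2.21
```

move_arm:
  targets:
    - [1,[0.3,-0.2,-1.5],0]
    - [1,[0.3,-0.2,-3],0]
    - [1,[0.3,-0.2,-4.5],0]
    - [1,[0.3,-0.2,-5.5],0]
    - [1,[0.3,-0.2,-6],0]
    - [1,[0.3,-0.2,-6.2],0]
    - [1,[0.3,-0.2,-6.2],0]
    - [1,[0.3,-0.2,-6.2],0]

```text
time: 17.2
position: [0.5125, -0.2285, 0.0297]
tool_rot: [-0.136, 3.138, -0.001]
contact_force: [0.8, -0.1, 0.1]
finger_gap: 0.0856
gripper_force: 0.0
```

```bash
python3 -c "
from h import *
st()"
```

```text
t 17.2 pos [ 0.5125 -0.2285  0.0297] psi 1.657 F [ 0.8 -0.1  0.1] M [-0.01 -0.02 -0.01] gap 0.0856 gf 0.0 q6 -2.21
```

move_arm:
  targets:
    - [1,[-0.2,0.1,-0.4],0]
    - [1,[-0.2,0.1,-0.7],0]
    - [1,[-0.2,0.1,-0.7],0]
    - [0.6,[-0.2,0.1,-0.7],0]
    - [0.3,[-0.2,0.1,-0.7],0]
    - [0.3,[-0.2,0.1,-0.7],0]
    - [0.3,[-0.2,0.1,-0.7],0]
    - [0.3,[-0.2,0.1,-0.7],0]

```text
time: 18.0
position: [0.51, -0.2268, 0.0226]
tool_rot: [0.136, -3.138, -0.001]
contact_force: [-3.1, 3.1, 5.3]
finger_gap: 0.0591
gripper_force: 66.9
```

```bash
python3 -c "
from h import *
st()"
```

```text
t 18.0 pos [ 0.51   -0.2268  0.0226] psi 1.658 F [-3.1  3.1  5.3] M [0.55 0.39 0.17] gap 0.0591 gf 66.90876960754395 q6 -2.21
```

Gripped at 59 mm. Lifting slowly at first.

move_arm:
  targets:
    - [0.3,[0,0,0.3],0]
    - [0.3,[0,0,0.8],0]
    - [0.3,[0,0,1.5],0]
    - [0.3,[0,0,3],0]
    - [0.3,[0,0,5],0]
    - [0.3,[0,0,8],0]
    - [0.3,[0,0,11],0]
    - [0.3,[0,0,14],0]

```text
time: 18.8
position: [0.5099, -0.2272, 0.1643]
tool_rot: [-0.136, 3.138, -0.001]
contact_force: [0.6, -0.3, -4.2]
finger_gap: 0.0588
gripper_force: 65.6
```

Run:
```python
from h import *
st()
```

```text
t 18.8 pos [ 0.5099 -0.2272  0.1643] psi 1.657 F [ 0.6 -0.3 -4.2] M [-0.03  0.05  0.01] gap 0.0588 gf 65.63190221786499 q6 -2.21
```

move_arm:
  targets:
    - [0.3,[0,1,0],0]
    - [0.3,[0,4,0],0]
    - [0.3,[0,8,0],0]
    - [0.3,[0,12,0],0]
    - [0.3,[0,16,0],0]
    - [0.3,[0,20,0],0]
    - [0.3,[0,24,0],0]
    - [0.3,[0,28,0],0]

```text
time: 19.6
position: [0.5085, 0.055, 0.1605]
tool_rot: [0.136, -3.137, -0.001]
contact_force: [1.4, 0.3, -4.4]
finger_gap: 0.0587
gripper_force: 65.9
```

move_arm:
  targets:
    - [0.3,[0,3.5,0],0]
    - [0.3,[0,6.5,0],0]
    - [0.3,[0,9,0],0]
    - [0.3,[0,11,0],0]
    - [0.3,[0,11.9,0],0]
    - [0.3,[0,11.9,0],0]
    - [0.3,[0,11.9,0],0]
    - [0.3,[0,11.9,0],0]

```text
time: 20.4
position: [0.5099, 0.1709, 0.1617]
tool_rot: [0.134, -3.138, 0.001]
contact_force: [0.2, -0.6, -5.2]
finger_gap: 0.0585
gripper_force: 66.0
```

Run:
```python
from h import *
st()
p,d=snap('top','t4'); q,e=snap('side','s4')
f=lambda a,x0,x1,y0,y1:cv2.resize(a[y0:y1,x0:x1,::-1],(400,373),interpolation=cv2.INTER_CUBIC)
cv2.imwrite('pics/c4.png',np.hstack([f(p,165,285,140,252),f(q,175,295,110,222)]))
```

```text
t 20.4 pos [0.5099 0.1709 0.1617] psi 1.656 F [ 0.2 -0.6 -5.2] M [-0.03  0.05 -0.07] gap 0.0585 gf 66.03992700576782 q6 -1.47
```

View pics/c4.png

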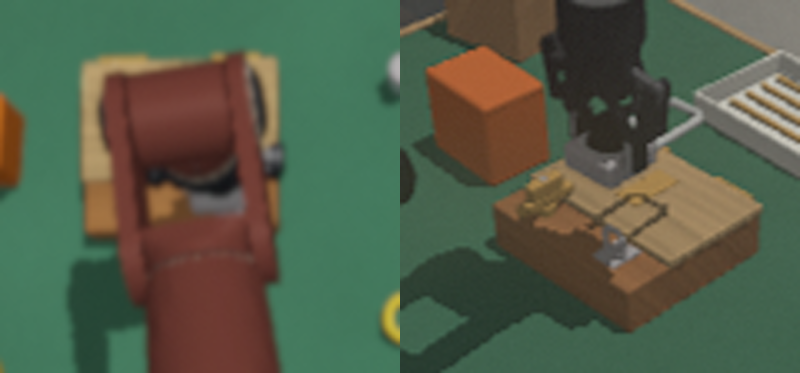

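The side crop shows the padlock in the gripper at (600,155), shackle still out, clear above the staple at (618,245). The turnbutton at (548,190) is still across the lid. Handing in.

```bash
python3 -c "
from rig import arm
print(arm.sign_off())"
```

```text
the job is handed in; nothing more can be done
None
```

I handed the job in at about 20.5 s with the turnbutton across the lid's edge, the dial at 0 and the shackle about 18 mm out; the open padlock is held about 17 cm up, right above the staple, and I don't have the judge's result.

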